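Hold a spring clip open astride a lure card

ROBOT

A 6-joint arm with a two-finger parallel gripper is mounted at the origin on the work surface. World frame = base frame: x ahead of the robot, y to its left, z up, the work surface at z = 0. Lengths are in mm, angles in degrees, forces in N, time in s.
With the tool pointing down it reaches from about 350 to 850 mm from the base axis. Payload 8.1 kg.
Tool frame: the origin (TCP) lies midway between the tips of the shut fingers; the grasp point (between the pads) lies 19 mm behind it (r.tcp_to_grasp is the distance from the TCP to the grasp point, in mm); z points along the fingers, y is the direction in which the jaws open and shut (so a half turn about z gives the same grasp; the last joint's range is limited). The gripper opens to 85 mm and grips with 20 to 120 N. Pads are 22 mm wide; open, the fingers measure 114 mm over their backs; the gripper's body (76 mm by 85 mm) begins 54 mm behind the grasp point. The pads swing forward as they close: fully open they stand 13 mm farther back than shut.
Start: joints at [62.372, 7.471, 85.268, -0, 87.261, -4.893], TCP at [231.861, 553.395, 231.292] pointing down, gripper open.
Joint ranges: [-169.43, 169.43], [-51.17, 129.36], [1.28, 143.12], [-76.62, 256.62], [0, 156.53], [-152.29, 152.29]. Speed limits (degrees/s): [136.94, 136.94, 159.86, 180, 180, 180].

INTERFACE

Orientations are given as [roll, pitch, yaw] about the fixed x, y, z axes, in that order (R = Rz(yaw) Ry(pitch) Rx(roll)).
In Python, from bench import r gives the robot as it stands.
- The arm moves only by the tool jog_arm, never from a script. Its argument "targets" is a list of rows, each a list of 7 numbers: the shift along the tool's x, y, z in m, then the turn, a rotation vector about the tool's x, y, z in rad, then the closure, from 0 (fully open) to 1 (shut). In form: [[dx, dy, dz, wx, wy, wz, claw], ...]. A call has 1 to 5 rows; each row is the pose to reach, as a shift and turn from the pose commanded when the call began, along the tool's axes at that moment; what a row does not reach only later rows make up. A row lasts 1/12 s, in which the tool goes at most 41.7 mm and 7.16 degrees, less where a joint would pass 70% of its speed; a pose out of reach is approached as far as the arm can. A call with a gripper value outside its range is refused whole. The fingers move at their own pace and stop on an object; "newtons" is the grip in N (left out, the last holds). Time passes only in rows, so rows that repeat a pose let the fingers close. It gives the time, the measured TCP pose, the force and the opening at its end, in the units of the state.
- r.sense(): the state, without advancing time (a new reading comes with each control period).
- r.snapshot(name): name is "scene" or "top" or "wrist"; returns a dict with "pixels" (384x512x3 uint8, red, green, blue), "fx", "fy", "cx", "cy" (pixels), "origin" and "attitude" of the camera in the world. Camera axes: x right, y down, z forward; pixel columns grow to the right and rows downward; lengths in mm; the calibration is good to about 2 mm. A picture is of the moment at which its call begins. There is no depth.
- r.hand_in(): hands the job in, once; it reports no verdict.
The state is a dict: "time": time; "joint_pos": joint angles; "qd": joint speeds; "joint_efforts": joint torques, N m; "tool_pos": TCP position; "tcp_rot": TCP orientation; "ft_force": force on the tool from outside, world axes, zero at the start; "wrist_torque": the same for the moment, N m; "finger_gap": finger opening in mm.
Only numpy, scipy, OpenCV 4.12 (cv2) and the standard library are available. Lean on these libraries where they do the work, as an engineer would, in place of code of your own. Each camera call takes 0.05 s, during which the arm holds its last target.

TASK

Take the big spring clip off the metal strip it is parked on by squeezing its handles, and hold it wide open astride the middle of the top edge of the tall lure card, one jaw hanging about 2 cm down on each side and nothing of the clip touching the card, so that I can slip a price card in beside it. Finish while still holding the clip squeezed open there; do not let it bite, press on or push the card, do not drop it, and leave the short card, the jar and the bottle where they stand.

Things in the scene. Friction and masses are not known exactly. Their poses are not given: they have to be found in the camera images.
- clip: Big black spring clip, loose, 85 g: two levers on a steel pivot, parked upright biting on the rail strip, jaws down, handles up in a V. Origin on the pivot; z up to the handles, y along the pivot (clip 26 mm wide), x the way the jaws open. Jaw tips 46 mm below the origin, handle tops 54 mm above. A spring coil (13 mm diameter) on the pivot rests on the strip's top edge.
- clip_grip (a point): Where to squeeze: midway between the handles, 40 mm above the clip's origin, axes as the clip's. Handles are flat plates; parked, 55 mm over the outside at their tops, 24 mm at the pivot. Squeezed together along x they become parallel, 21 mm over the outside, at an end stop. Each needs about 4 N to start and 8 to 12 N at the stop: grip with 20 N or more and keep squeezing
- clip_jaw_a (a joint): Turn of each lever of the clip (rad; both turn equally): -0.07 jaws shut, 0 as parked on the 6 mm strip, 0.30 fully open with about 33 mm between the jaw tips (24 mm at 0.20; 27 mm fully open at 20 mm above the tips).
- clip_tips (a point): Point of the clip midway between its jaw tips, 46 mm below the clip's origin along its z (fixed to the pivot part; axes as the clip's). Fully open, the tips themselves end 3 to 5 mm above this level.
- rail_top (a point): Middle of the top edge of the clip rail: a fixed upright aluminium strip 6 mm thick (x), 170 mm long (y), top edge 75 mm above the table, on a 70 x 180 x 12 mm plywood foot. The clip sits astride it up to 45 mm from this point along y, and has to be lifted 40 mm or more to come clear.
- tall_card: Tall lure card: upright brown card 5 mm thick (x), 120 mm wide (y), top edge 115 mm above the table, in a 60 x 108 x 18 mm weighted plywood foot, small grey lures on both faces up to 60 mm high. Loose, about 0.8 kg. Origin at the centre of the underside, z up, x square to the card's faces.
- card_top (a point): Middle of the tall card's top edge, 115 mm above the table; axes as the tall card's: x square to the faces, y along the edge, z up.
- short_card: Bystander: the like card, shorter and narrower: 80 mm wide, top edge 75 mm above the table. Origin at the centre of the underside. Loose, 0.5 kg.
- jar: Bystander: glass jar, 56 mm across, 65 mm tall. Origin at the centre of the underside.
- bottle: Bystander: slim grey bottle, 44 mm across, 120 mm tall. Origin at the centre of the underside.

How it is judged (in metres and radians):
On the way:
1. the clip is squeezed open in the fingers and lifted clear of the rail strip (contact force between the fingers and clip above 2 N and value of joint clip_jaw_a above 0.2 rad and height (world z) of clip_tips above 0.08 m), for 0.2 s.
At the end, for the whole second after the job is handed in: Fingers hold the clip, jaws open (joint over 0.20), upright and square to the tall card (0.2 rad), still, not touching it (under 0.3 N); its jaw-tip point is 10 to 36 mm below the card top, within 20 mm of the edge middle and 10 mm of the card mid-plane; the card stands upright (contact force between the fingers and clip above 2 N and value of joint clip_jaw_a above 0.2 rad and z of clip_tips in the frame of card_top between -0.036 and -0.01 m and y of clip_tips in the frame of card_top between -0.02 and 0.02 m and x of clip_tips in the frame of card_top between -0.01 and 0.01 m and angle between the x axis of clip and the x axis of card_top, either way round below 0.2 rad and angle between clip's own z axis and vertical below 0.2 rad and contact force between clip and tall_card below 0.3 N and linear speed of clip below 0.02 m/s and angle between tall_card's own z axis and vertical below 0.05 rad); the arm keeps its last pose, push and grip.
It fails at once if the tall card is pushed more than 15 mm or tipped over (distance of tall_card from where it was at the start of the episode above 0.015 m or angle between tall_card's own z axis and vertical above 0.25 rad).
It fails at once if the short card, the jar or the bottle is pushed more than 15 mm or tipped over (distance of any of short_card, jar, bottle from where it was at the start of the episode above 0.015 m or angle between any of short_card, jar, bottle's own z axis and vertical above 0.25 rad).
It fails at once if the clip snaps shut on the tall card or is pressed against it (over 4 N) (contact force between clip and tall_card above 4 N).
It fails at once if the clip is dropped onto the table (height (world z) of clip below 0.045 m).
It also fails if it takes over 43 s, if anything falls off the work surface, if the arm or the gripper's body presses on something with over 40 N, if the wrist force passes 120 N, or if a joint passes its speed limit or range.

## Working session

There is one attempt and no reset: what is moved stays moved. The work goes in short steps, Python scripts to look and compute and a tool call to move; the robot and the scene stay as the last step left them, time stands still between calls to the robot, and variables do not carry over. Pictures are saved under pics/ and viewed, and the job is handed in when it is done.

Besides the shell and the picture viewer there is one more tool, called after "Emit:" as a command line: name --pt "numbers of a row" for each row, then --argument value for the rest. jog_arm: Moves the arm, as the interface text tells. Its arguments: {"type":"object","properties":{"targets":{"type":"array","items":{"type":"array","items":{"type":"number"}}},"newtons":{"type":"number"}},"required":["targets"]}

```bash
mkdir -p pics; ls
python3 - <<'E'
from bench import r
import cv2,json,numpy as np
print(r.sense())
for n in ["scene","top","wrist"]:
    s=r.snapshot(n); cv2.imwrite(f"pics/{n}0.png",s["pixels"][:,:,::-1])
    np.savez(f"pics/{n}0.npz",**s)
    print(n,{k:v for k,v in s.items() if k!="pixels"})
E
```

```text
pics
{'time': 0.0, 'joint_pos': array([ 6.23712576e+01,  7.51711636e+00,  8.53307731e+01,  2.31197366e-05,
        8.72600752e+01, -4.89336396e+00]), 'qd': array([ 0.09463448, -0.03087556, -0.03183313, -0.0283589 ,  0.05250755,
       -0.00220369]), 'joint_efforts': array([-1.80516148e-03, -5.69405973e+01, -5.00557387e+01, -2.90389371e-04,
        1.49467302e-02, -2.00429395e-05]), 'tool_pos': array([231.60954884, 552.89430397, 230.20916768]), 'tcp_rot': array([-1.79892431e+02, -9.23254819e-03,  1.57264612e+02]), 'ft_force': array([-0.14294557, -0.04888538,  0.52467657]), 'wrist_torque': array([0.01860174, 0.01506375, 0.00119645]), 'finger_gap': 85.66042511419552}
scene {'fx': 410.175663410894, 'fy': 410.175663410894, 'cx': 259.1568838933776, 'cy': 193.46480453482326, 'origin': array([1251.05765149, -107.51696457,  951.42193021]), 'attitude': array([-141.20486055,    0.84346621,   79.58101477])}
top {'fx': 411.8428595211537, 'fy': 411.8428595211537, 'cx': 248.36726910625796, 'cy': 198.9266816801343, 'origin': array([435.8737253 , -27.6752205 , 995.37259077]), 'attitude': array([-1.69311328e+02,  1.44404971e-01, -9.16712376e+01])}
wrist {'fx': 309.9287745557812, 'fy': 309.9287745557812, 'cx': 255.29570292368797, 'cy': 191.58156199185535, 'origin': array([165.81279041, 581.29488387, 373.28486583]), 'attitude': array([1.63630119e+02, 1.15148623e-01, 6.72664152e+01])}
```

View pics/scene0.png

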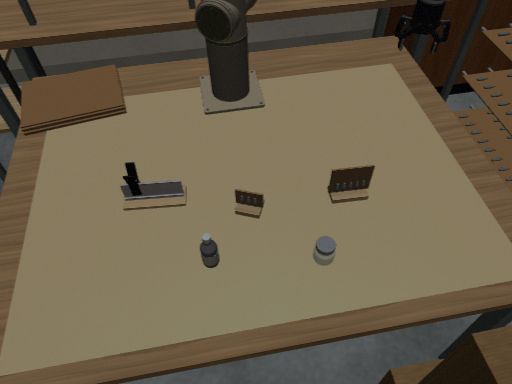

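View pics/top0.png

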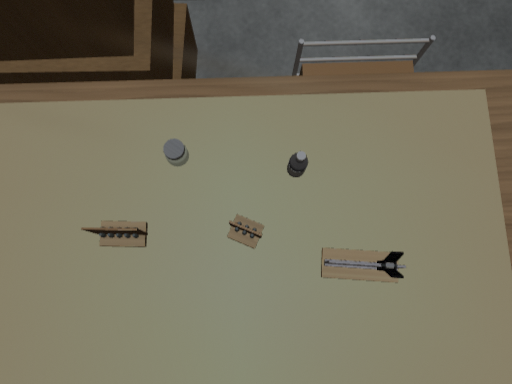

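View pics/wrist0.png

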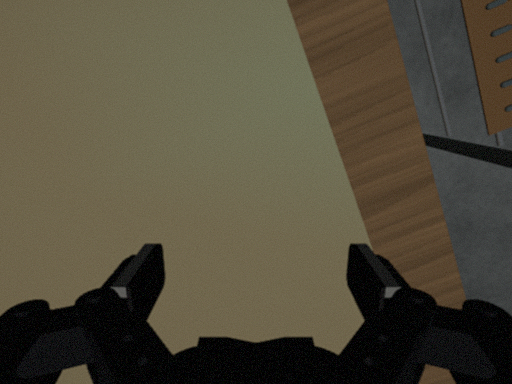

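The scene shows the clip at (133,180) on the rail and the tall card at (350,183). The top view shows the clip at about (390,265), the rail foot at (360,265) and the tall card at (120,232). I'll enlarge these.

```bash
cat > h.py <<'E'
import numpy as np,cv2
from scipy.spatial.transform import Rotation as R
def rot(a): return R.from_euler('xyz',a,degrees=True).as_matrix()
def ray(s,u,v):
    d=rot(s["attitude"])@np.array([(u-s["cx"])/s["fx"],(v-s["cy"])/s["fy"],1]); return np.array(s["origin"]),d
def at(s,u,v,z):
    o,d=ray(s,u,v); return o+d*(z-o[2])/d[2]
def proj(s,p):
    c=rot(s["attitude"]).T@(np.array(p,float)-s["origin"]); return s["fx"]*c[0]/c[2]+s["cx"],s["fy"]*c[1]/c[2]+s["cy"]
def load(n): return dict(np.load(f"pics/{n}.npz"))
def crop(s,u0,v0,w,h,k,fn,pts=()):
    im=np.ascontiguousarray(s["pixels"][v0:v0+h,u0:u0+w,::-1]); im=cv2.resize(im,None,fx=k,fy=k,interpolation=cv2.INTER_CUBIC)
    im=cv2.convertScaleAbs(im,alpha=1.6,beta=10)
    for p in pts:
        u,v=proj(s,p); cv2.circle(im,(int((u-u0+.5)*k),int((v-v0+.5)*k)),3,(0,0,255),1)
    for i in range(0,w,10):
        cv2.line(im,(i*k,0),(i*k,8),(0,255,255),1); cv2.putText(im,str(u0+i),(i*k,18),0,.35,(0,255,255),1)
    for i in range(0,h,10):
        cv2.line(im,(0,i*k),(8,i*k),(0,255,255),1); cv2.putText(im,str(v0+i),(8,i*k+4),0,.35,(0,255,255),1)
    cv2.imwrite(fn,im)
E
python3 - <<'E'
from h import *
t=load("top0"); s=load("scene0")
crop(t,315,235,100,60,8,"pics/a.png"); crop(t,75,210,90,50,8,"pics/b.png")
crop(s,110,150,90,70,8,"pics/c.png"); crop(s,315,155,70,55,8,"pics/d.png")
E
```

```text
(no output)
```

View pics/a.png

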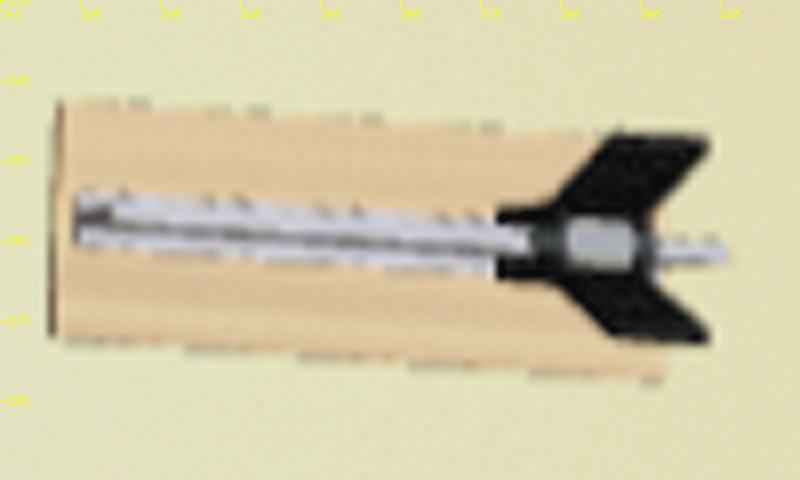

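View pics/b.png

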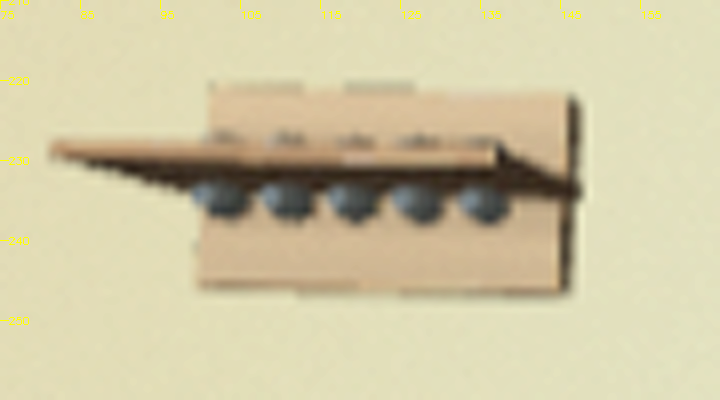

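View pics/c.png

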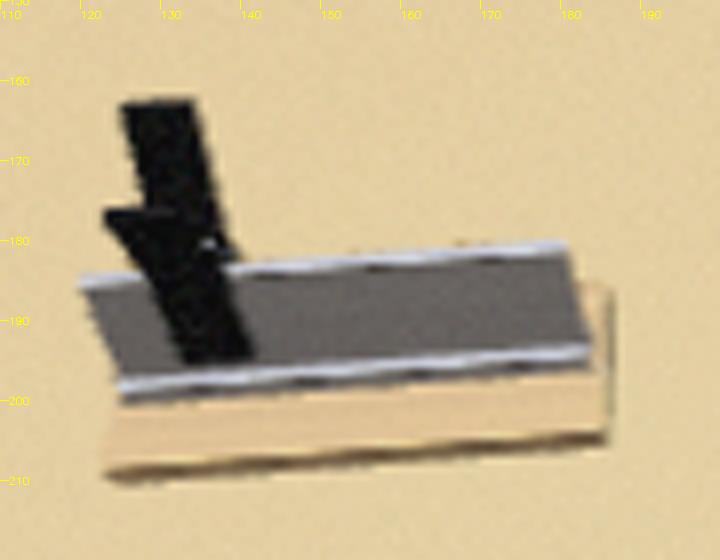

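View pics/d.png

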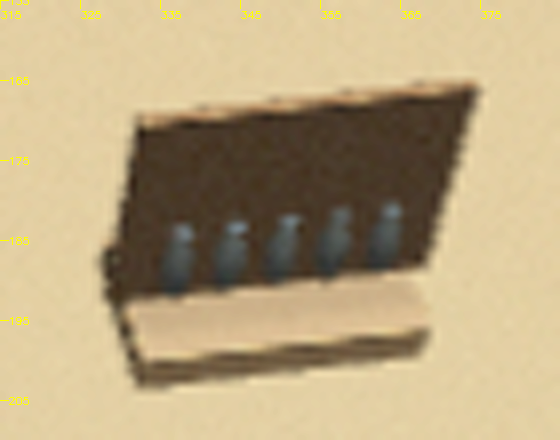

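Run:
```python
from h import *
np.set_printoptions(precision=1,suppress=True)
t=load("top0"); s=load("scene0")
f=lambda X,Y,a,b:(a+X/8-.5,b+Y/8-.5)
print("card top",at(t,*f(50,150,75,210),115),at(t,*f(497,156,75,210),115))
print("card scene",at(s,*f(137,119,315,155),115),at(s,*f(478,89,315,155),115))
print("foot top z18",[at(t,*f(*p,75,210),18) for p in [(210,85),(572,95),(565,290),(197,288)]])
print("handles top",[at(t,*f(*p,315,235),135.5) for p in [(615,135),(708,136),(708,342),(615,342)]])
print("handles scene far/near",[at(s,*f(*p,110,150),135.5) for p in [(122,105),(193,100),(105,210),(178,213)]])
print("rail t",[at(t,*f(*p,315,235),75) for p in [(77,206),(77,235),(725,252)]])
print("rail s",[at(s,*f(*p,110,150),75) for p in [(82,284),(565,246)]])
print("foot z12",[at(t,*f(*p,315,235),12) for p in [(62,100),(55,338),(662,378)]])
for n,uv in dict(jar=(175,150),bottle=(300,156),short=(246,230)).items(): print(n,at(t,*uv,60))
```

```text
card top [548.6 331.6 115. ] [543.5 211.5 115. ]
card scene [542.4 211.9 115. ] [551.8 330.7 115. ]
foot top z18 [array([579.2, 324.2,  18. ]), array([573. , 215.8,  18. ]), array([514.9, 216.8,  18. ]), array([518.7, 325.7,  18. ])]
handles top [array([ 478.8, -323.3,  135.5]), array([ 477.8, -347.4,  135.5]), array([ 425.5, -342.2,  135.5]), array([ 426.2, -318.4,  135.5])]
handles scene far/near [array([ 426.5, -341.9,  135.5]), array([ 428.9, -318. ,  135.5]), array([ 474.3, -346.4,  135.5]), array([ 480.4, -322.4,  135.5])]
rail t [array([ 466.7, -193.8,   75. ]), array([ 458.8, -193.3,   75. ]), array([ 448.9, -371.4,   75. ])]
rail s [array([ 450.4, -371.2,   75. ]), array([ 465.6, -203.3,   75. ])]
foot z12 [array([ 500.1, -202.7,   12. ]), array([ 430.7, -196.3,   12. ]), array([ 414.1, -372.9,   12. ])]
jar [735.3 139.6  60. ]
bottle [ 711.7 -155.1   60. ]
short [540.5 -23.   60. ]
```

```bash
cat > d.py <<'E'
import sys
from h import *
from bench import r
# usage: d.py x y z yaw -> shift in tool axes (m) & turn rad
def delta(x,y,z,yaw):
    st=r.sense(); M=rot(st["tcp_rot"]); T=rot([180,0,yaw])
    print("t",round(st["time"],2),"pos",np.round(st["tool_pos"],1),"rot",np.round(st["tcp_rot"],2),"F",np.round(st["ft_force"],1),"gap",round(st["finger_gap"],1))
    print("shift",np.round(M.T@(np.array([x,y,z])-st["tool_pos"])/1000,4),"turn",np.round(R.from_matrix(M.T@T).as_rotvec(),4))
delta(*map(float,sys.argv[1:5]))
E
python3 d.py 500 100 240 84.7
```

```text
t 0.15 pos [231.7 553.  230.5] rot [-1.7992e+02 -1.0000e-02  1.5727e+02] F [-1.1 -0.8  0.1] gap 85.5
shift [-0.4226 -0.3141 -0.0091] turn [-1.3000e-03  9.0000e-04  1.2665e+00]
```

Emit:
jog_arm --pt "-0.035 -0.026 -0.001 0 0 0.105 0" --pt "-0.07 -0.052 -0.002 0 0 0.21 0" --pt "-0.105 -0.078 -0.003 0 0 0.315 0" --pt "-0.14 -0.104 -0.004 0 0 0.42 0" --pt "-0.175 -0.13 -0.004 0 0 0.525 0" --newtons 30

```text
time: 0.57
tool_pos: [338.4, 372.5, 235.1]
tcp_rot: [-180.0, 0.0, 126.9]
ft_force: [1.1, 0.9, 0.5]
finger_gap: 85.2
```

```bash
python3 d.py 500 100 240 84.7
```

```text
t 0.57 pos [338.4 372.5 235.1] rot [-179.99    0.    126.93] F [1.1 0.9 0.5] gap 85.2
shift [-0.3149 -0.0346 -0.0049] turn [-1.00e-04  1.00e-04  7.37e-01]
```

Emit:
jog_arm --pt "-0.04 -0.004 -0.001 0 0 0.12 0" --pt "-0.08 -0.009 -0.001 0 0 0.24 0" --pt "-0.12 -0.013 -0.002 0 0 0.36 0" --pt "-0.16 -0.018 -0.003 0 0 0.48 0" --pt "-0.2 -0.022 -0.004 0 0 0.6 0"

```text
time: 0.98
tool_pos: [441.8, 199.7, 239.2]
tcp_rot: [-180.0, 0.0, 92.5]
ft_force: [0.1, 0.8, 0.2]
finger_gap: 85.4
```

```bash
python3 d.py 465 -220 230 84.7
```

```text
t 0.98 pos [441.8 199.7 239.2] rot [-180.      0.     92.47] F [0.1 0.8 0.2] gap 85.4
shift [-0.4203  0.0051  0.0092] turn [-1.000e-04  0.000e+00  1.357e-01]
```

Emit:
jog_arm --pt "-0.04 0.0 0.001 0 0 0.1 0" --pt "-0.08 0.001 0.002 0 0 0.136 0" --pt "-0.12 0.002 0.003 0 0 0.136 0" --pt "-0.16 0.002 0.004 0 0 0.136 0" --pt "-0.2 0.002 0.005 0 0 0.136 0"

```text
time: 1.4
tool_pos: [452.8, 0.1, 234.1]
tcp_rot: [180.0, 0.0, 85.0]
ft_force: [1.6, -0.0, -0.5]
finger_gap: 85.1
```

```bash
python3 d.py 465 -190 235 84.7
```

```text
t 1.4 pos [4.528e+02 1.000e-01 2.341e+02] rot [180.     0.    85.02] F [ 1.6 -0.  -0.5] gap 85.1
shift [-0.1883  0.0287 -0.0009] turn [0.0001 0.     0.0056]
```

Emit:
jog_arm --pt "-0.04 0.006 0 0 0 0.005 0" --pt "-0.08 0.012 0 0 0 0.005 0" --pt "-0.12 0.018 0 0 0 0.005 0" --pt "-0.16 0.024 0 0 0 0.005 0" --pt "-0.2 0.028 0 0 0 0.005 0"

```text
time: 1.82
tool_pos: [463.4, -201.8, 234.1]
tcp_rot: [180.0, -0.0, 84.7]
ft_force: [1.0, 0.2, 0.5]
finger_gap: 85.6
```

```bash
python3 d.py 452.3 -332.5 190 84.7
```

```text
t 1.82 pos [ 463.4 -201.8  234.1] rot [ 1.7999e+02 -1.0000e-02  8.4720e+01] F [1.  0.2 0.5] gap 85.6
shift [-0.1312  0.001   0.0441] turn [ 0.0001 -0.0001  0.0004]
```

Emit:
jog_arm --pt "-0.035 0 0.01 0 0 0 0" --pt "-0.07 0 0.02 0 0 0 0" --pt "-0.105 0.001 0.035 0 0 0 0" --pt "-0.131 0.001 0.044 0 0 0 0" --pt "-0.131 0.001 0.044 0 0 0 0"

```text
time: 2.23
tool_pos: [450.2, -333.8, 187.0]
tcp_rot: [-179.8, -0.0, 84.5]
ft_force: [0.4, 0.2, -0.3]
finger_gap: 85.4
```

```bash
python3 d.py 452.3 -332.5 104 84.7
python3 - <<'E'
from h import *
from bench import r
s=r.snapshot("wrist"); np.savez("pics/w1.npz",**s)
st=r.sense()
pts=[(x,y,135.5) for x,y in [(478.5,-323),(477.5,-347),(426,-342),(427.5,-318)]]+[(466,-203,75),(450,-371,75)]
crop(s,0,0,512,384,1,"pics/w1.png",pts)
E
```

```text
t 2.23 pos [ 450.2 -333.8  187. ] rot [-1.7977e+02 -5.0000e-02  8.4510e+01] F [ 0.4  0.2 -0.3] gap 85.4
shift [0.0015 0.0023 0.083 ] turn [-0.0039 -0.0009 -0.0034]
```

View pics/w1.png

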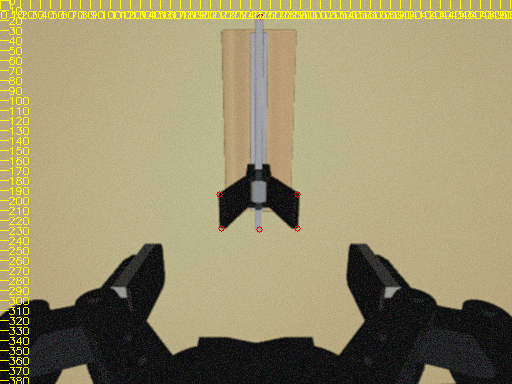

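The clip projections match the handle corners in the wrist view, at (220,194), (297,194), (221,229) and (298,229). I'll go down now.

Emit:
jog_arm --pt "0.0005 0.001 0.02 0 0 0 0" --pt "0.0005 0.001 0.04 0 0 0 0" --pt "0.0005 0.001 0.06 0 0 0 0" --pt "0.0005 0.001 0.075 0 0 0 0" --pt "0.0005 0.001 0.08 0 0 0 0"

```text
time: 2.7
tool_pos: [452.7, -327.8, 107.6]
tcp_rot: [-179.8, -0.2, 84.8]
ft_force: [0.1, 0.9, 0.0]
finger_gap: 85.2
```

Emit:
jog_arm --pt "0 0 0 0 0 0 0" --pt "0 0 0 0 0 0 0"

```text
time: 2.87
tool_pos: [454.2, -329.5, 111.1]
tcp_rot: [180.0, 0.0, 84.8]
ft_force: [0.0, -0.4, 0.5]
finger_gap: 84.9
```

```bash
python3 d.py 452.3 -332.5 100 84.7
```

```text
t 2.87 pos [ 454.2 -329.5  111.1] rot [1.7997e+02 1.0000e-02 8.4770e+01] F [ 0.  -0.4  0.5] gap 84.9
shift [-0.0031 -0.0016  0.0111] turn [0.0005 0.0002 0.0012]
```

Emit:
jog_arm --pt "-0.002 -0.001 0.007 0 0 0.001 0" --pt "-0.002 -0.001 0.011 0 0 0.001 0" --pt "-0.002 -0.001 0.011 0 0 0.001 0" --pt "-0.002 -0.001 0.011 0 0 0.001 0" --pt "-0.002 -0.001 0.011 0 0 0.001 0"

```text
time: 3.28
tool_pos: [452.6, -331.9, 99.6]
tcp_rot: [180.0, 0.0, 84.7]
ft_force: [-0.2, -0.6, 0.8]
finger_gap: 85.2
```

```bash
python3 d.py 452.3 -332.5 100 84.7
```

```text
t 3.28 pos [ 452.6 -331.9   99.6] rot [1.7998e+02 1.0000e-02 8.4660e+01] F [-0.2 -0.6  0.8] gap 85.2
shift [-0.0006 -0.0003 -0.0004] turn [ 0.0003  0.0002 -0.0006]
```

Emit:
jog_arm --pt "0 0 0 0 0 0 0.3" --pt "0 0 0 0 0 0 0.5" --pt "0 0 0 0 0 0 0.65" --pt "0 0 0 0 0 0 0.8" --pt "0 0 0 0 0 0 1" --newtons 40

```text
time: 3.7
tool_pos: [454.2, -333.1, 101.9]
tcp_rot: [179.8, 0.2, 84.7]
ft_force: [-0.3, 1.2, 13.3]
finger_gap: 25.8
```

Emit:
jog_arm --pt "0 0 0 0 0 0 1" --pt "0 0 0 0 0 0 1" --pt "0 0 0 0 0 0 1" --pt "0 0 0 0 0 0 1" --pt "0 0 0 0 0 0 1"

```text
time: 4.12
tool_pos: [453.7, -333.2, 102.5]
tcp_rot: [179.8, 0.2, 84.7]
ft_force: [-3.6, 2.1, 17.8]
finger_gap: 20.1
```

Emit:
jog_arm --pt "0 0 0 0 0 0 1" --pt "0 0 0 0 0 0 1" --pt "0 0 0 0 0 0 1" --pt "0 0 0 0 0 0 1" --pt "0 0 0 0 0 0 1"

```text
time: 4.53
tool_pos: [453.7, -333.2, 102.5]
tcp_rot: [179.8, 0.2, 84.7]
ft_force: [-4.9, 2.2, 17.2]
finger_gap: 19.8
```

Run:
```python
from h import *
from bench import r
s=r.snapshot("wrist"); np.savez("pics/w2.npz",**s)
crop(s,130,100,260,200,3,"pics/w2.png")
s=r.snapshot("scene");crop(s,105,120,90,90,6,"pics/s2.png")
print(r.sense()["finger_gap"],r.sense()["tool_pos"])
```

```text
20.383473208499634 [ 453.69083513 -333.25159362  102.49409121]
```

View pics/w2.png

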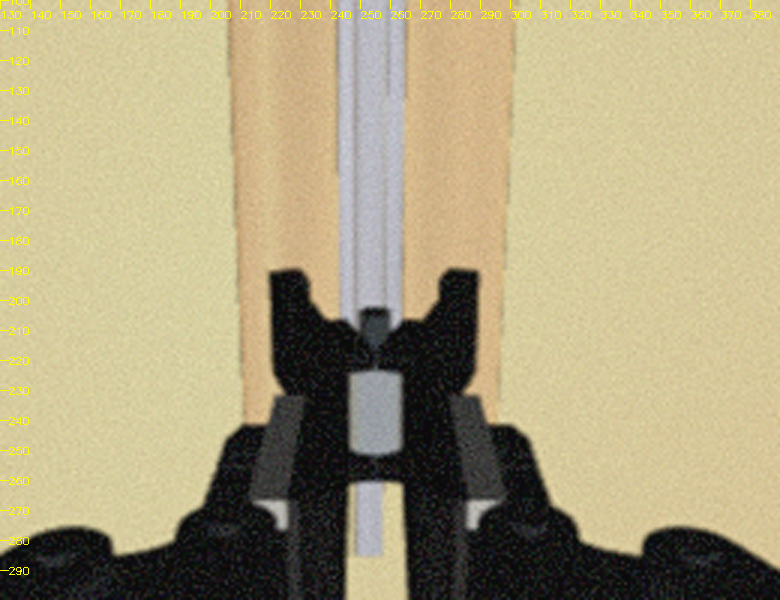

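View pics/s2.png

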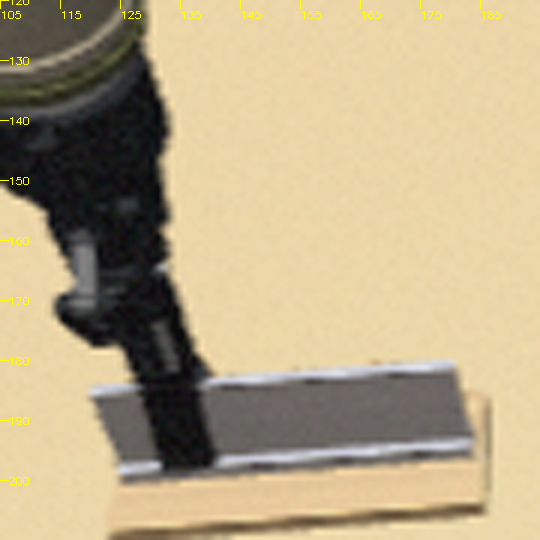

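The grip is at the stop: the gap is 20 mm and the jaws have spread either side of the strip. I'll lift.

Emit:
jog_arm --pt "0 0 -0.006 0 0 0 1" --pt "0 0 -0.014 0 0 0 1" --pt "0 0 -0.024 0 0 0 1" --pt "0 0 -0.036 0 0 0 1" --pt "0 0 -0.05 0 0 0 1"

```text
time: 5.05
tool_pos: [452.3, -331.5, 149.9]
tcp_rot: [-180.0, -0.0, 84.7]
ft_force: [0.2, 0.3, -1.3]
finger_gap: 20.0
```

Emit:
jog_arm --pt "0 0 -0.017 0 0 0 1" --pt "0 0 -0.034 0 0 0 1" --pt "0 0 -0.05 0 0 0 1" --pt "0 0 -0.06 0 0 0 1" --pt "0 0 -0.065 0 0 0 1"

```text
time: 5.47
tool_pos: [453.3, -332.4, 216.9]
tcp_rot: [179.8, 0.1, 84.7]
ft_force: [-0.0, -0.8, -0.4]
finger_gap: 20.0
```

Emit:
jog_arm --pt "0 0 0 0 0 0 1" --pt "0 0 0 0 0 0 1" --pt "0 0 0 0 0 0 1"

```text
time: 5.72
tool_pos: [452.1, -331.4, 213.0]
tcp_rot: [-179.9, -0.1, 84.7]
ft_force: [-0.7, -0.2, -0.7]
finger_gap: 19.4
```

```bash
python3 d.py 500 0 217 84.7
python3 - <<'E'
from h import *
from bench import r
s=r.snapshot("wrist"); np.savez("pics/w3.npz",**s)
crop(s,130,100,260,200,3,"pics/w3.png")
s=r.snapshot("scene");np.savez("pics/s3.npz",**s);crop(s,90,90,100,90,8,"pics/s3.png")
E
```

```text
t 5.72 pos [ 452.1 -331.4  213. ] rot [-1.7991e+02 -7.0000e-02  8.4670e+01] F [-0.7 -0.2 -0.7] gap 19.4
shift [ 0.3344  0.0169 -0.0036] turn [-0.0016 -0.0011 -0.0005]
```

View pics/w3.png

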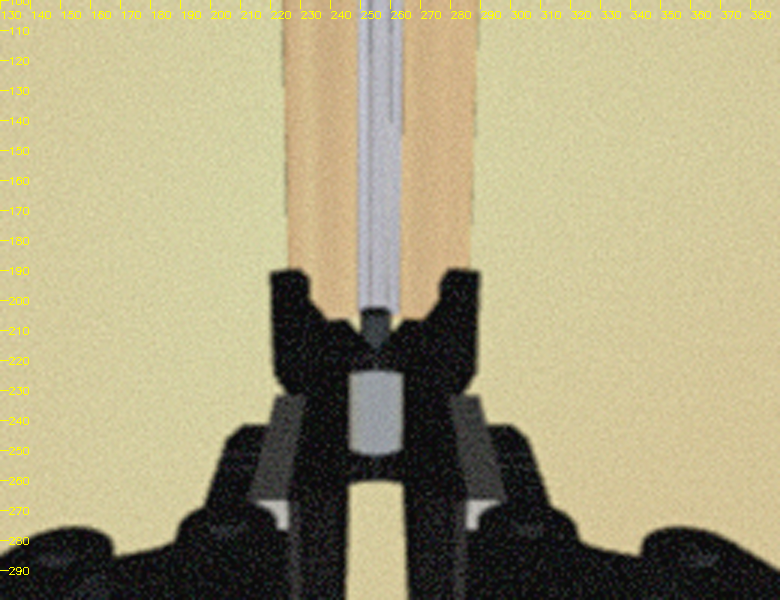

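View pics/s3.png

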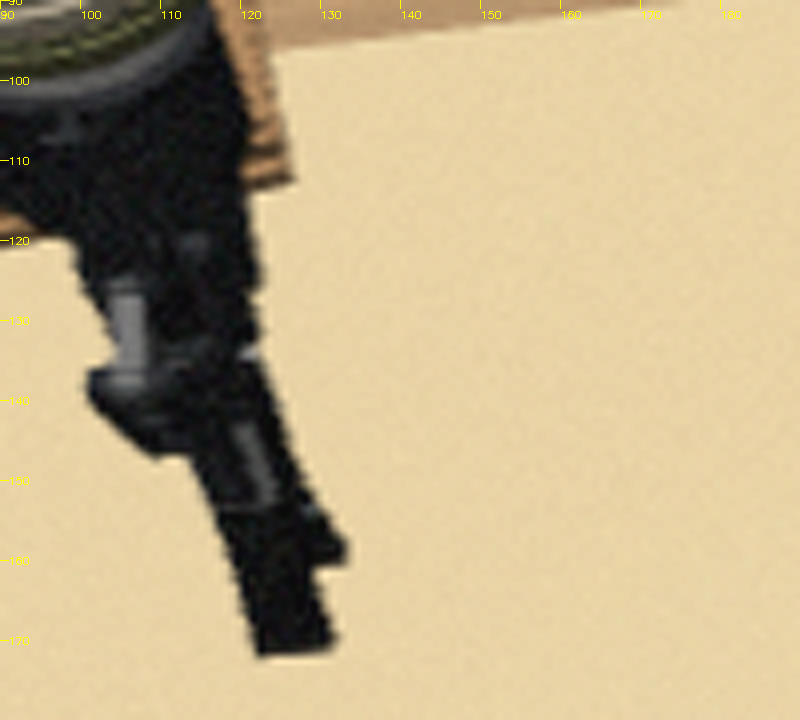

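The lift came clear, and the wrist view shows the clip in the same place in the fingers, so nothing slipped. Carrying it now.

Emit:
jog_arm --pt "0.02 0.001 -0.001 0 0 0 1" --pt "0.05 0.003 -0.002 0 0 0 1" --pt "0.085 0.005 -0.003 0 0 0 1" --pt "0.12 0.007 -0.004 0 0 0 1" --pt "0.155 0.009 -0.004 0 0 0 1"

```text
time: 6.23
tool_pos: [475.5, -176.9, 217.6]
tcp_rot: [-179.9, -0.0, 84.6]
ft_force: [1.0, -0.8, -0.7]
finger_gap: 19.6
```

Emit:
jog_arm --pt "0.035 0.003 0 0 0 0 1" --pt "0.07 0.006 0 0 0 0 1" --pt "0.105 0.009 0 0 0 0 1" --pt "0.14 0.012 0 0 0 0 1" --pt "0.175 0.015 0 0 0 0 1"

```text
time: 6.65
tool_pos: [506.7, -3.7, 217.6]
tcp_rot: [-179.9, 0.0, 84.7]
ft_force: [0.8, -0.7, -0.2]
finger_gap: 19.9
```

```bash
python3 d.py 546.4 271.2 215 87
```

```text
t 6.65 pos [506.7  -3.7 217.6] rot [-179.95    0.     84.67] F [ 0.8 -0.7 -0.2] gap 19.9
shift [0.2774 0.014  0.0026] turn [-0.0009 -0.     -0.0407]
```

Emit:
jog_arm --pt "0.035 0.002 0 0 0 -0.01 1" --pt "0.07 0.004 0 0 0 -0.02 1" --pt "0.1 0.006 0 0 0 -0.03 1" --pt "0.13 0.007 0 0 0 -0.04 1" --pt "0.16 0.008 0 0 0 -0.04 1"

```text
time: 7.07
tool_pos: [529.5, 154.7, 217.4]
tcp_rot: [-179.9, 0.0, 87.0]
ft_force: [1.2, -0.6, -1.2]
finger_gap: 19.8
```

Emit:
jog_arm --pt "0.03 0.001 0 0 0 0 1" --pt "0.055 0.002 0 0 0 0 1" --pt "0.075 0.002 0 0 0 0 1" --pt "0.085 0.002 0 0 0 0 1" --pt "0.09 0.002 0 0 0 0 1"

```text
time: 7.48
tool_pos: [536.1, 244.1, 217.4]
tcp_rot: [-179.9, 0.0, 87.1]
ft_force: [0.4, 0.7, -1.0]
finger_gap: 19.8
```

Emit:
jog_arm --pt "0 0 0 0 0 0 1" --pt "0 0 0 0 0 0 1" --pt "0 0 0 0 0 0 1" --pt "0 0 0 0 0 0 1"

```text
time: 7.82
tool_pos: [536.9, 241.7, 218.3]
tcp_rot: [180.0, 0.0, 86.9]
ft_force: [0.4, -0.6, -0.7]
finger_gap: 19.9
```

```bash
python3 d.py 546.4 271.2 215 87
python3 - <<'E'
from h import *
from bench import r
s=r.snapshot("wrist"); np.savez("pics/w4.npz",**s)
crop(s,130,80,260,200,3,"pics/w4.png",[(543.2,211.5,115),(550,331,115)])
s=r.snapshot("scene");np.savez("pics/s4.npz",**s);crop(s,300,100,100,75,8,"pics/s4.png",[(543.2,211.5,115),(550,331,115)])
E
```

```text
t 7.82 pos [536.9 241.7 218.3] rot [1.7999e+02 2.0000e-02 8.6890e+01] F [ 0.4 -0.6 -0.7] gap 19.9
shift [0.0299 0.0079 0.0033] turn [ 0.0001  0.0003 -0.002 ]
```

View pics/w4.png

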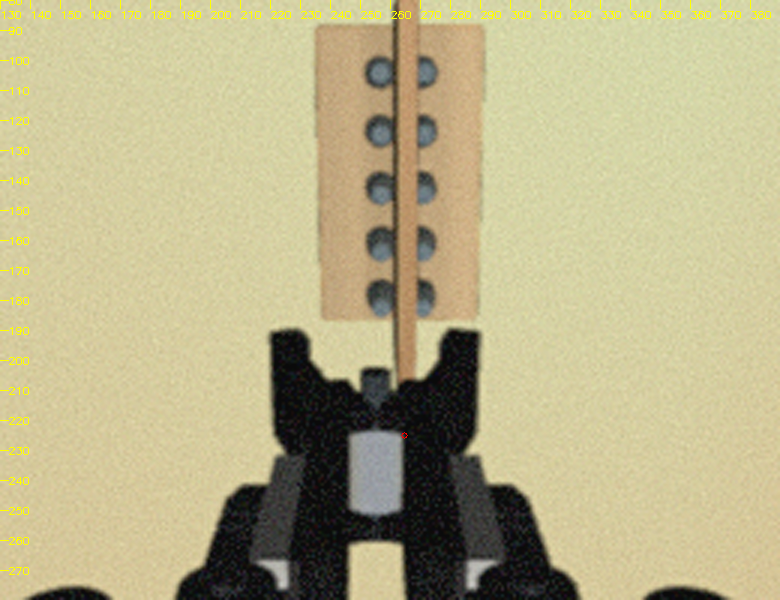

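View pics/s4.png

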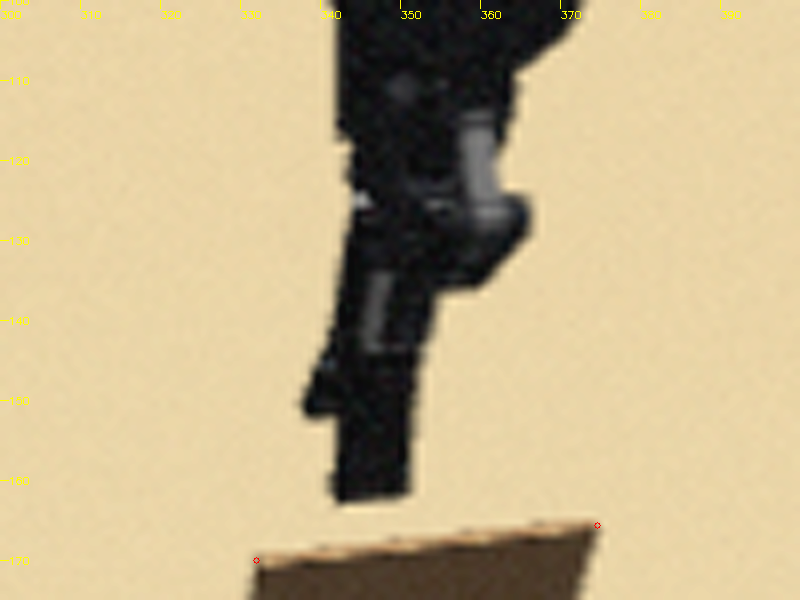

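Run:
```python
from h import *
from bench import r
w=load("w4"); st=r.sense(); M=rot(st["tcp_rot"])
for X,Y in [(407,60),(408,200),(407,350)]:
    p=at(w,130+X/3-.5,80+Y/3-.5,115); print("card",p.round(1), "tool",(M.T@(p-st["tool_pos"])).round(1))
for p in [(375.5,470,84.+137.5-81.5+0),(375,385,140+0)]:
    q=at(w,130+p[0]/3-.5,80+p[1]/3-.5,218.3-21+6.5); print("clip",q.round(1),"tool",(M.T@(q-st["tool_pos"])).round(1))
# near jaw tips in scene: near lever bottom, x about +16 from centre
s=load("s4")
for X in (338,408):
  for z in (151,155): print("jaw near bottom",z,at(s,300+X/8-.5,100+(500 if X<400 else 495)/8-.5,z).round(1))
```

```text
card [548.5 314.  115. ] tool [ 72.5   7.7 103.4]
card [547.1 278.5 115. ] tool [ 37.    8.3 103.4]
card [545. 237. 115.] tool [ -4.6   8.4 103.4]
clip [536.7 241.9 203.8] tool [-0.2 -0.1 14.6]
clip [537.6 258.4 203.8] tool [16.4 -0.2 14.6]
jaw near bottom 151 [552.8 232.1 151. ]
jaw near bottom 155 [556.2 230.4 155. ]
jaw near bottom 151 [555.1 255.6 151. ]
jaw near bottom 155 [558.6 253.7 155. ]
```

The card is 8.2 mm off the tool plane and parallel to it. I'll correct sideways first, then go down.

Emit:
jog_arm --pt "0.01 0.003 0 0 0 0 1" --pt "0.02 0.006 0 0 0 0 1" --pt "0.03 0.008 0 0 0 0 1" --pt "0.03 0.008 0 0 0 0 1"

```text
time: 8.25
tool_pos: [546.5, 274.7, 218.2]
tcp_rot: [180.0, -0.1, 87.0]
ft_force: [0.5, 0.0, -1.0]
finger_gap: 19.7
```

Emit:
jog_arm --pt "0 0 0 0 0 0 1" --pt "0 0 0 0 0 0 1" --pt "0 0 0 0 0 0 1" --pt "0 0 0 0 0 0 1" --pt "0 0 0 0 0 0 1"

```text
time: 8.67
tool_pos: [546.2, 272.2, 218.3]
tcp_rot: [180.0, 0.0, 86.9]
ft_force: [0.1, 0.4, -1.0]
finger_gap: 19.9
```

```bash
python3 d.py 546.7 271.3 160 87
python3 - <<'E'
from h import *
from bench import r
w=r.snapshot("wrist"); np.savez("pics/w5.npz",**w)
crop(w,130,80,260,200,3,"pics/w5.png",[(543.2,211.5,115),(550,331,115)])
E
```

```text
t 8.67 pos [546.2 272.2 218.3] rot [180.     0.    86.95] F [ 0.1  0.4 -1. ] gap 19.9
shift [-0.0008  0.0005  0.0583] turn [ 0.      0.0001 -0.0009]
```

View pics/w5.png

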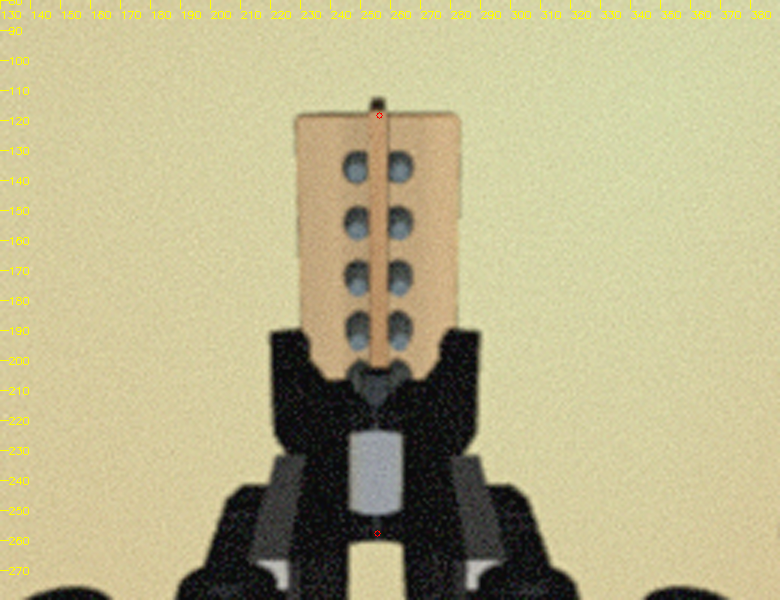

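The card is centred between the jaws: its strip is at u≈255.5 and the coil at 254.7, about 0.5 mm apart. I'll lower gently.

Emit:
jog_arm --pt "0 0.0005 0.005 0 0 0 1" --pt "0 0.0005 0.012 0 0 0 1" --pt "0 0.0005 0.018 0 0 0 1" --pt "0 0.0005 0.024 0 0 0 1" --pt "0 0.0005 0.03 0 0 0 1"

```text
time: 9.13
tool_pos: [546.4, 272.2, 187.0]
tcp_rot: [-179.9, 0.0, 87.0]
ft_force: [0.7, -0.3, -0.2]
finger_gap: 19.8
```

Emit:
jog_arm --pt "0 0 0.006 0 0 0 1" --pt "0 0 0.012 0 0 0 1" --pt "0 0 0.018 0 0 0 1" --pt "0 0 0.024 0 0 0 1" --pt "0 0 0.028 0 0 0 1"

```text
time: 9.55
tool_pos: [546.5, 272.3, 159.2]
tcp_rot: [-180.0, 0.0, 87.0]
ft_force: [-0.4, -0.8, -1.6]
finger_gap: 19.8
```

Emit:
jog_arm --pt "0 0 0 0 0 0 1" --pt "0 0 0 0 0 0 1" --pt "0 0 0 0 0 0 1" --pt "0 0 0 0 0 0 1" --pt "0 0 0 0 0 0 1"

```text
time: 9.97
tool_pos: [547.0, 272.5, 160.8]
tcp_rot: [180.0, -0.0, 87.0]
ft_force: [-0.0, -0.8, -0.6]
finger_gap: 19.9
```

```bash
python3 d.py 546.7 271.3 160 87
python3 - <<'E'
from h import *
from bench import r
w=r.snapshot("wrist"); np.savez("pics/w6.npz",**w)
crop(w,130,80,260,200,3,"pics/w6.png",[(543.2,211.5,115),(550,331,115)])
s=r.snapshot("scene");np.savez("pics/s6.npz",**s);crop(s,310,120,80,75,8,"pics/s6.png",[(543.2,211.5,115),(550,331,115)])
s=r.snapshot("top");np.savez("pics/t6.npz",**s);crop(s,65,190,100,75,8,"pics/t6.png",[(543.2,211.5,115),(550,331,115)])
E
```

```text
t 9.97 pos [547.  272.5 160.8] rot [ 1.7995e+02 -2.0000e-02  8.6960e+01] F [-0.  -0.8 -0.6] gap 19.9
shift [-0.0012 -0.0003  0.0008] turn [ 0.0008 -0.0004 -0.0006]
```

View pics/w6.png

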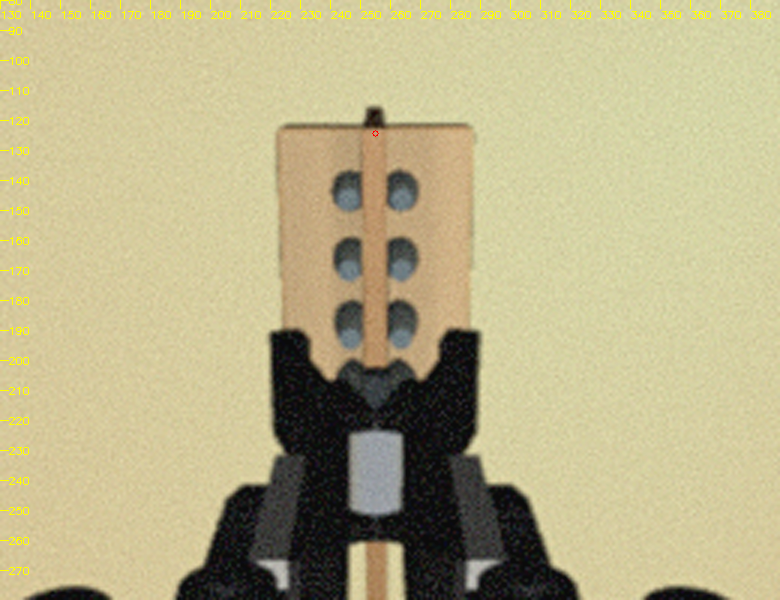

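View pics/s6.png

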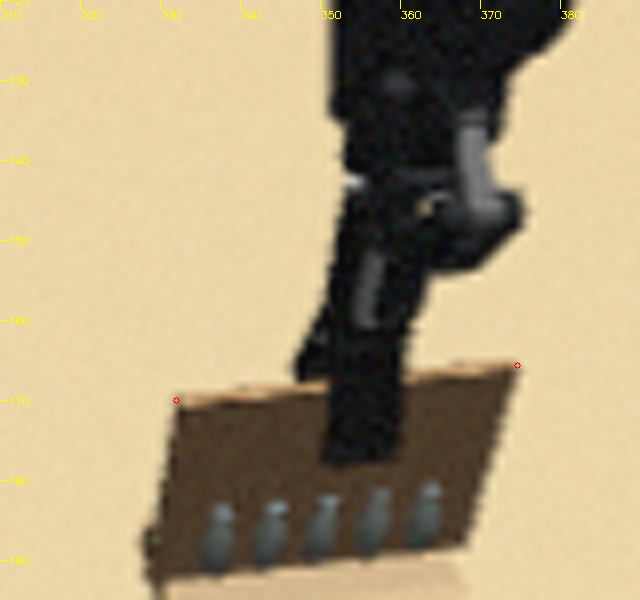

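View pics/t6.png

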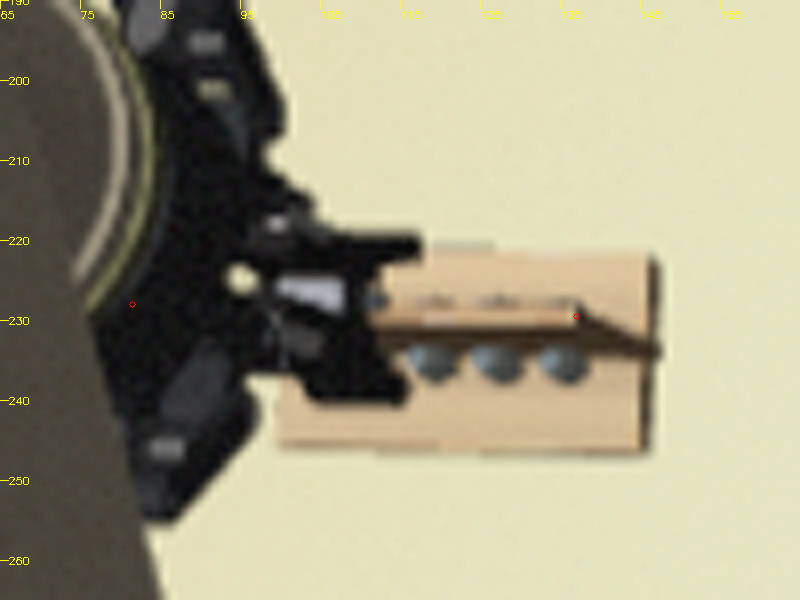

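```bash
python3 - <<'E'
from h import *
from bench import r
s=load("s6")
for X,Y in [(322,465),(397,460)]:
    o,d=ray(s,310+X/8-.5,120+Y/8-.5)
    for x in (563,566): print((o+d*(x-o[0])/d[0]).round(1))
st=r.sense(); print(st["time"],st["tool_pos"].round(1),st["finger_gap"],st["qd"].round(2))
E
python3 -c "
from bench import r
print(r.hand_in())"
```

```text
[563.  260.4  93. ]
[566.  258.8  96.8]
[563.  288.   89.5]
[566.  286.3  93.3]
10.1167 [546.9 272.5 160.5] 19.81219446959475 [-0.03  0.04  0.09  0.01 -0.   -0.01]
the job is handed in; nothing more can be done
None
```

I took the clip off the rail by squeezing its handles and handed in at about 10 s. It was still squeezed fully open astride the middle of the tall card's top edge. No verdict was reported.

- **Grip:** I gripped at 40 N, and the finger gap stayed at about 20 mm from the rail to hand-in. The wrist pictures showed no slip.
- **Sideways:** the card's edge sits in the middle of the open jaws, within about 0.5 mm, and square to them within about 1°. The clip is about 1 to 2 mm from the middle of the edge.
- **Depth:** the jaw-tip point should be about 22 mm below the card top. A rough check of the near jaw in the scene picture put its end about 20 to 24 mm down, allowing for the 2 mm calibration.
- **Contact:** wrist force stayed at noise level (under about 2 N) through the lowering, so I saw no sign of contact with the card. That is not fine enough to prove the clip-to-card force was below 0.3 N.
- **Other objects:** the tall card's top edge was where it was at the start. The route kept clear of the short card, jar and bottle, but I did not check their positions in a last picture.

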